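Unhook the bearing bin and set it on the counting scale

TASK

Take down the hanging bin that holds the bearing: tilt its front up while its nib still hangs behind the bar, then lift the nib off without forcing it against the rack. Set the bin down gently, upright and well centred on the pan of the counting scale with the bearing still in it, and let go. Leave the other bin hanging and do not disturb the things around.

Things in the scene. Friction and masses are not known exactly. Their poses are not given: they have to be found in the camera images.
- rack: Grey sheet-steel bench rack, fixed, 150 deep, 256 wide (its y), 126 high, front faces its -x. Origin on the bench straight under the ledge bar's axis. Two bins hang on it level near y = +60 and -60 mm, undersides at z = 50; which is where varies. A rest strip (front face x = -12, z 53 to 67) backs them low down. Back wall 54 behind the bar, end cheeks at y = +-124
- ledge (a point): Middle of the ledge bar's axis: round steel bar, 6 in diameter, along the rack's y at rack x = 0, z = 103 mm, free of other parts for 25 mm below. Axes as the rack's
- keeper_gap (a point): Point at rack x = 38, y = 0, z = 112 mm under the keeper: a firm flat steel strip over the tails of both bins, 28 to 48 mm behind the bar's axis. Its underside is at z 112 to 115; the height differs from start to start, is not given and must be felt. So a level bin (tail top at z = 110) can rise only 2 to 5 mm. Strip's top: z 117 to 120
- bearing_bin: Grey open-topped plastic bin holding the bearing, 0.11 to 0.24 kg empty. Shell 110 long (x), 76 wide, 60 high; floor, side and back walls 4 thick. Origin at the centre of the flat underside, z up, front faces its -x. When hung, the ledge bar's axis lies at bin x = 67, z = 53 mm. Bin yaw = rack yaw when hung
- bearing_bin_rim (a point): Middle of the top edge of the bearing bin's grip rim (bin x = -54, y = 0, z = 60 mm): the top 30 mm of the front wall is plain, 10 thick (x -59 to -49), 76 wide; it can be pinched from above with one finger inside the bin
- bearing_bin_nib (a point): Middle of the lower end of the nib (bin x = 72, y = 0, z = 44 mm). A tail, 50 wide, z 56 to 60, runs from the back wall (x = 55) to x = 111; the nib (x 70.2 to 74.2, z 44 to 56) hangs from it behind the bar. Turning the bin's front up 0.5 to 0.6 rad about the bar axis lowers the tail; the nib then comes up past the bar by 13 to 14 mm along the tilted bin's own z, and can go forward
- gear_bin: The other bin, same in make and size, hung beside it on the rack, holding a toothed gear; it stays hanging
- bearing: Plain steel ball bearing, a flat ring 47 in diameter and 14 high, lying loose on the floor of its bin; origin at the centre of its underside
- gear: Dark toothed gear, 54 in diameter and 41 high, lying loose in the other bin; origin at the centre of its underside
- scale: Grey counting scale, fixed, 243 x 190, with a low display ledge at its -x side; origin on the bench under the centre of its pan
- pan (a point): Centre of the top of the scale's square flat steel pan, 190 x 190, 45 mm above the bench; axes as the scale's
- mug: Green and white tea mug, 78 x 114, 101 high, bystander; origin at the centre of its underside
- pliers: Blue-handled pliers lying on the bench, 172 long, 13 high, bystander
- tape_measure: Yellow tape measure, 80 long, 63 high, bystander

How it is judged:
By the outcome, as a careful person would: the job done as asked, in the order asked, and still so for the second after the job is handed in, with the robot touching nothing.
It also fails if it takes over 51 s, if anything falls off the work surface, if the arm or the gripper's body presses on something with over 40 N, if the wrist force passes 120 N, or if a joint passes its speed limit or range.

ROBOT

A 6-joint arm with a two-finger parallel gripper is mounted at the origin on a cart in front of the work surface, level with it; the furniture and walls round the work are solid. World frame = base frame: x ahead of the robot, y to its left, z up, the work surface at z = 0. Lengths are in mm, angles in rad, forces in N, time in s.
With the tool pointing down it reaches from about 350 to 875 mm from the base axis. Payload 4.2 kg.
Tool frame: the origin (TCP) lies between the finger pads; the fingertips stand 17 mm ahead of it and the grasp point (between the pads) lies 2 mm behind it; z points along the fingers, y is the line along which they close (so a half turn about z gives the same grasp; the last joint's range is limited). The gripper opens to 85 mm and grips with 20 to 120 N. Pads are 22 mm wide; open, the fingers measure 114 mm over their backs; the gripper's body (76 mm by 85 mm) begins 54 mm behind the grasp point. The pads swing forward as they close: fully open they stand 13 mm farther back than shut.
Start: joints at [-0.978, 0.385, 0.008, 0, -1.194, -0.259], TCP at [204.787, -590.476, 208.512] pointing down, gripper open.
Joint ranges: [-3.14, 3.14], [-1.21, 2.06], [-1.07, 1.41], [-3.16, 2.05], [-2.99, -0.16], [-3.1, 3.1]. Speed limits (rad/s): [2.79, 2.79, 3.14, 3.14, 3.14, 3.14].

INTERFACE

Orientations are given as a unit quaternion [x, y, z, w].
In Python, from bench import arm gives the robot as it stands.
- The arm moves only by the shell command python3 jog.py [OPENING], which reads ROWS from standard input. ROWS is a JSON object with one list for each field, all of the same length, 1 to 10, a row being the entries at one place: dx, dy, dz (the shift in units of 5 mm), wx, wy, wz (a rotation vector in units of 0.1 rad); each row is the pose to reach, as a shift and turn from the pose commanded when the command began, along the tool's axes at that moment; what a row does not reach only later rows make up. A row lasts 1/10 s, in which the tool goes at most 50 mm and 0.15 rad, less where a joint would pass 70% of its speed; a pose out of reach is approached as far as the arm can. OPENING is the finger opening in mm, set as the command begins (- or left out keeps the last). The fingers move at their own pace and stop on an object; the grip force is fixed at half the most. Time passes only in rows, so rows that do not move let the fingers close. It prints the time, the measured TCP pose, the force, the opening and the grip force at its end. Input that does not fit is refused with a message, and nothing moves.
- arm.read_state(): the state, without advancing time (a new reading comes with each control period).
- arm.get_image(name): name is "side" or "top" or "wrist"; returns the picture (480x640x3 uint8, blue, green, red); there is no depth.
- arm.get_calibration(name): a dict with "K" (3x3 intrinsics, pixels), "D" ([k1, k2, p1, p2, k3] as OpenCV has them; the pictures are not rectified), "rvec" (rotation vector, rad) and "tvec" (3), from world to camera coordinates, as OpenCV has them. Camera axes: x right, y down, z forward; pixel columns grow to the right and rows downward; lengths in mm; the calibration is good to about 2 mm. A picture is of the moment at which its call begins: read the wrist's pose just before it. get_calibration takes no time and is no camera call; for the wrist camera it gives the pose at the moment of the call.
- arm.job_done(): hands the job in; it is judged then, once.
The state is a dict: "clock": time; "joints": joint angles; "joint_vel": joint speeds; "joint_efforts": joint torques, N m; "position": TCP position; "ee_rot": TCP orientation; "contact_force": force on the tool from outside, world axes, zero at the start; "wrist_torque": the same for the moment, N m; "gripper_width": finger opening in mm; "grasp_force": force on a finger pad.
Only numpy, scipy, OpenCV 4.12 (cv2) and the standard library are available. Lean on these libraries where they do the work, as an engineer would, in place of code of your own. Each camera call takes 0.05 s, during which the arm holds its last target. There are 200 camera calls.

## Working session

There is one attempt and no reset: what is moved stays moved. The work goes in short steps, Python scripts to look and compute and a shell command to move; the robot and the scene stay as the last step left them, time stands still between calls to the robot, and variables do not carry over. Pictures are saved under pics/ and viewed, at most 10 in all, crops included, and the job is handed in when it is done.

```bash
ls; mkdir -p pics
python3 - <<'E'
from bench import arm
import cv2
s=arm.read_state(); print(s)
for n in ("side","top"):
    im=arm.get_image(n); cv2.imwrite(f"pics/{n}0.png",im)
    c=arm.get_calibration(n); print(n,c)
cv2.imwrite("pics/wrist0.png",arm.get_image("wrist")); print(arm.get_calibration("wrist"))
E
```

```text
bench.py
jog.py
pics
{'clock': 0.0, 'joints': array([-9.78428563e-01,  3.85586259e-01,  6.62667561e-03, -5.22611668e-04,
       -1.19398117e+00, -2.58593383e-01]), 'joint_vel': array([ 0.0009786 ,  0.00090327,  0.00017495,  0.0003062 , -0.00088844,
       -0.00162822]), 'joint_efforts': array([-8.69290943e-04, -3.92286265e+01,  1.88408464e+01,  4.18639138e+00,
       -4.61252770e-03,  4.60739457e-06]), 'position': array([ 204.57052121, -589.90569389,  207.40052726]), 'ee_rot': array([-1.66018424e-01,  9.86122038e-01,  1.07686129e-03, -2.21349411e-04]), 'contact_force': array([0.50755666, 0.29267044, 0.57819513]), 'wrist_torque': array([-0.02662851, -0.048909  , -0.01054345]), 'grasp_force': 0.0, 'gripper_width': 85.59472320784631}
side {'K': array([[613.24807172,   0.        , 320.15456734],
       [  0.        , 613.24807172, 250.76569041],
       [  0.        ,   0.        ,   1.        ]]), 'D': array([0.04990628, 0.        , 0.        , 0.        , 0.        ]), 'rvec': array([ 1.96789332, -0.56293163,  0.38377666]), 'tvec': array([-470.85312023,  202.64527175, 1484.17838626])}
top {'K': array([[493.71505368,   0.        , 321.63860288],
       [  0.        , 493.71505368, 236.10858042],
       [  0.        ,   0.        ,   1.        ]]), 'D': array([0.04559715, 0.        , 0.        , 0.        , 0.        ]), 'rvec': array([ 2.14260532, -2.13801763,  0.1683356 ]), 'tvec': array([ -76.08798449,  554.46205211, 1158.21879467])}
{'K': array([[398.66176665,   0.        , 324.37740003],
       [  0.        , 398.66176665, 232.4253513 ],
       [  0.        ,   0.        ,   1.        ]]), 'D': array([-0.07652075,  0.        ,  0.        ,  0.        ,  0.        ]), 'rvec': array([-1.72315521, -2.41749481, -0.32914252]), 'tvec': array([624.10554958, -35.96114923, 377.58074853])}
```

View pics/side0.png

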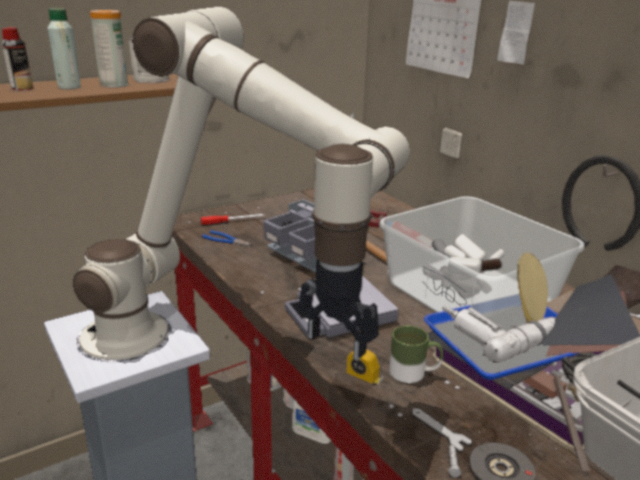

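View pics/top0.png

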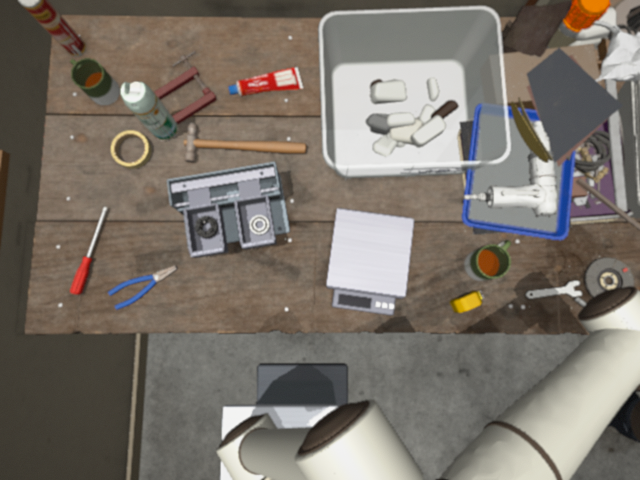

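The top view shows the rack near pixel (228,205). The bearing bin is its right bin, with the ring at (259,224), and the gear bin is on the left, with the gear at (207,228). The scale pan is near (371,252), and the mug, tape and pliers are clear of it. I'll enlarge the rack and scale area next.

```bash
cat > h.py <<'E'
import numpy as np, cv2
from bench import arm
def ray(n,px,c=None):
    c=c or arm.get_calibration(n)
    p=cv2.undistortPoints(np.array(px,float).reshape(-1,1,2),c["K"],c["D"]).reshape(-1,2)
    R=cv2.Rodrigues(c["rvec"])[0]; C=-R.T@c["tvec"]
    return C,np.c_[p,np.ones(len(p))]@R
def onz(n,px,z,c=None):
    C,d=ray(n,px,c); return C+d*((np.asarray(z)-C[2])/d[:,2])[:,None]
def proj(n,P,c=None):
    c=c or arm.get_calibration(n)
    return cv2.projectPoints(np.array(P,float).reshape(-1,3),c["rvec"],c["tvec"],c["K"],c["D"])[0].reshape(-1,2)
def tri(obs): # [(C,d)..]
    A=0;b=0
    for C,d in obs:
        d=d/np.linalg.norm(d);M=np.eye(3)-np.outer(d,d);A=A+M;b=b+M@C
    return np.linalg.solve(A,b)
E
python3 - <<'E'
from h import *
im=cv2.imread("pics/top0.png")
a=cv2.resize(im[155:265,160:300],None,fx=5.7,fy=5.4,interpolation=cv2.INTER_CUBIC); cv2.imwrite("pics/topcrop.png",a)
print(onz("top",[[259,224],[207,228]],64), onz("top",[[371,252]],45))
# scale pan: bright
hsv=cv2.cvtColor(im,cv2.COLOR_BGR2HSV)
m=((hsv[...,1]<40)&(hsv[...,2]>150)).astype(np.uint8); m[:200]=0;m[320:]=0;m[:,:320]=0;m[:,430:]=0
m=cv2.morphologyEx(m,cv2.MORPH_OPEN,np.ones((5,5)))
c=max(cv2.findContours(m,0,2)[0],key=cv2.contourArea); r=cv2.minAreaRect(c); print(r)
b=cv2.boxPoints(r); P=onz("top",b,45); print(b,P,P.mean(0),np.linalg.norm(P-np.roll(P,1,0),axis=1))
E
```

```text
[[580.46290865  75.44478583  64.        ]
 [570.41455364 199.33371087  64.        ]] [[ 515.7528295  -194.31166422   45.        ]]
((370.56561279296875, 252.4142608642578), (80.02935028076172, 79.30619049072266), 7.696051120758057)
[[325.6011  286.3515 ]
 [336.22165 207.75967]
 [415.53012 218.47702]
 [404.90958 297.06885]] [[ 432.77189617  -84.62741372   45.        ]
 [ 624.84767237 -110.51846348   45.        ]
 [ 598.45327678 -303.97514912   45.        ]
 [ 407.9371099  -273.39586776   45.        ]] [ 516.00248881 -193.12922352   45.        ] [190.39510459 193.81292594 195.2489522  192.95466383]
```

View pics/topcrop.png

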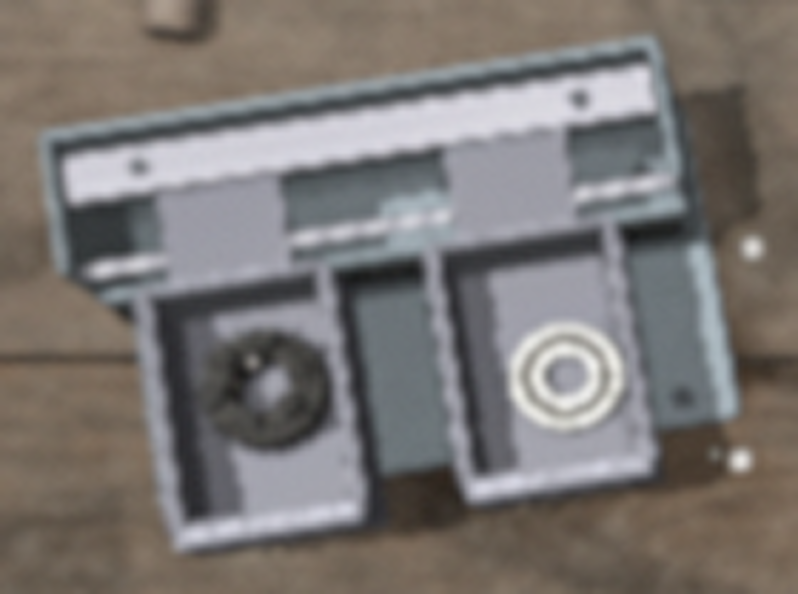

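The crop shows the bearing bin's rim as a bright strip from about (468,490) to (655,467) in the crop. The ledge bar is the bright line from (90,270) to (670,183). I'll work out their coordinates and the first hover move.

```bash
cat >> h.py <<'E'
from scipy.spatial.transform import Rotation as Ro
def rel(p,R,s=None):
    """target world pose -> jog row from measured pose"""
    s=s or arm.read_state(); R0=Ro.from_quat(s["ee_rot"])
    return np.r_[R0.inv().apply(np.asarray(p)-s["position"]),(R0.inv()*R).as_rotvec()]
def down(yaw,tilt=0): # tool y = -bin x, x = -bin y, z down; tilt = front up
    return Ro.from_euler("z",yaw)*Ro.from_euler("y",tilt)*Ro.from_matrix(np.array([[0,-1,0],[-1,0,0],[0,0,-1.]]))
E
python3 - <<'E'
from h import *
f=lambda q:[[160+x/5.7-.41,155+y/5.4-.41] for x,y in q]
b=onz("top",f([[90,270],[670,183]]),106); d=b[0]-b[1]; print("bar",b,"yaw",np.arctan2(-d[0],d[1]))
r=onz("top",f([[470,490],[655,467]]),110); d=r[0]-r[1];print("rim",r,r.mean(0),np.linalg.norm(d),np.arctan2(-d[0],d[1]))
c=arm.get_calibration("wrist"); C,_=ray("wrist",[[320,240]],c); s=arm.read_state(); R0=Ro.from_quat(s["ee_rot"])
print("cam in tool",R0.inv().apply(C-s["position"]), "axis",R0.inv().apply(cv2.Rodrigues(c["rvec"])[0].T).shape, (R0.inv()*Ro.from_rotvec(c["rvec"]).inv()).as_matrix().round(3))
yaw=np.arctan2(-(b[0]-b[1])[0],(b[0]-b[1])[1]); m=r.mean(0)
p=np.r_[m[:2]-[40,0],250]; print(p,rel(p,down(yaw)))
E
```

```text
bar [[618.0079003  264.44138174 106.        ]
 [657.33095558  29.47336341 106.        ]] yaw 0.1658182601296288
rim [[522.37495933 107.17493961 110.        ]
 [532.37758684  33.1795778  110.        ]] [527.37627308  70.1772587  110.        ] 74.66837434505848 0.1343646325615623
cam in tool [ 6.66616945e+01  1.27991169e-01 -1.64772024e+02] axis (3, 3) [[-0.001 -0.964 -0.266]
 [ 1.    -0.001 -0.   ]
 [-0.    -0.266  0.964]]
[487.37627308  70.1772587  250.        ] [-4.83388948e+02  5.31275252e+02 -4.14905272e+01  1.48366789e-03
  1.07451122e-03 -1.40294036e+00]
```
Camera 67 mm along tool x (=-bin y), 165 behind TCP, looking tilted toward tool -x... axis z in tool = (-.266,0,.964). Good: so looks at TCP tip.

The rows are not in the units I measure in: shifts go in units of 5 mm and turns go in units of 0.1 rad. I convert before sending: -360 mm is -72, 330 mm is 66, -1 rad is -10.

```bash
echo '{"dx": [-8, -16, -24, -32, -40, -48, -56, -64, -72, -80], "dy": [8, 16, 24, 32, 40, 48, 57, 66, 75, 84], "dz": [-0.8, -1.6, -2.4, -3.2, -4, -4.8, -5.6, -6.4, -7.2, -8], "wx": [0, 0, 0, 0, 0, 0, 0, 0, 0, 0], "wy": [0, 0, 0, 0, 0, 0, 0, 0, 0, 0], "wz": [-1, -2, -3, -4, -5, -6, -7, -8, -9, -10]}' | python3 jog.py
```

Run:
```python
from h import *
print(rel([487,70,250],down(.16)),arm.read_state()["joints"])
```

```text
clock: 1.15
position: [413.9, -135.7, 243.3]
ee_rot: [-0.62, 0.784, -0.0, 0.0]
contact_force: [1.9, -1.0, -0.4]
gripper_width: 85.3
grasp_force: 0.0
[-2.17021686e+02 -2.37240827e+01 -6.60672166e+00 -4.69065866e-04
  7.98902607e-05 -3.92732353e-01] [ 5.88084951e-02  2.71639813e-02 -3.65596788e-01 -3.75983621e-05
 -1.17756407e+00 -2.91526457e-01]
```

To row units: -217 mm is -43.4, -180 mm is -36, -0.39 rad is -3.9.

```bash
echo '{"dx": [-7.2, -14.4, -21.6, -28.8, -36, -43.4, -43.4, -43.4], "dy": [-0.8, -1.6, -2.4, -3.2, -4, -4.8, -4.8, -4.8], "dz": [-0.2, -0.4, -0.6, -0.8, -1, -1.2, -1.2, -1.2], "wx": [0, 0, 0, 0, 0, 0, 0, 0], "wy": [0, 0, 0, 0, 0, 0, 0, 0], "wz": [-0.6, -1.2, -1.9, -2.6, -3.3, -3.9, -3.9, -3.9]}' | python3 jog.py
python3 - <<'E'
from h import *
import json
s=arm.read_state(); c=arm.get_calibration("wrist"); cv2.imwrite("pics/w1.png",arm.get_image("wrist"))
json.dump({k:v.tolist() for k,v in c.items()},open("c1.json","w"))
print(s["position"],s["joints"],rel([487,70,250],down(.16)))
E
```

```text
clock: 1.95
position: [487.7, 68.1, 248.5]
ee_rot: [0.759, -0.651, -0.0, 0.001]
contact_force: [-0.7, -0.7, 0.0]
gripper_width: 85.3
grasp_force: 0.0
[487.70810601  68.12695809 248.52663734] [ 4.69130117e-01  1.29118977e-01 -2.38867137e-01 -2.29487861e-04
 -1.20426950e+00 -3.14982289e-01] [-2.63783459e+00  1.10573508e-01 -1.33305149e+00  1.22970587e-03
 -2.63148569e-04 -7.00003253e-03]
```

View pics/w1.png

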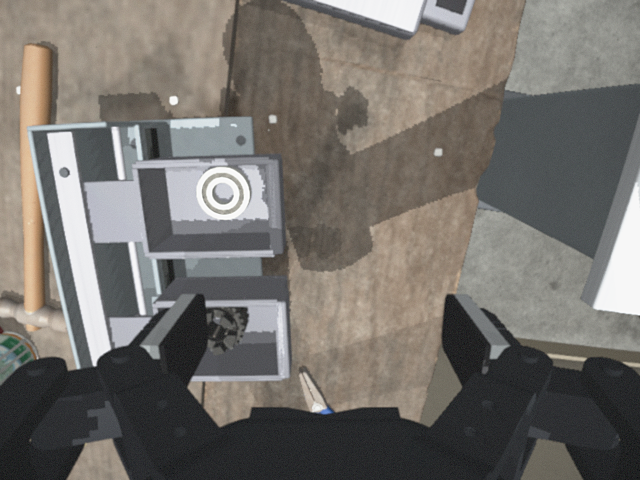

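The wrist view shows the bearing bin at columns 135–283 and rows 155–258. Its rim is the vertical strip at columns 270–284, and the bearing sits at (223,193). I'll take a second viewpoint, shifted so the gripper sits on the bench side of the rim.

To row units: -40 mm is -8, 10 mm is 2.

```bash
echo '{"dx": [3, 6, 9, 9, 9], "dy": [-4, -8, -9, -9, -9], "dz": [2, 4, 6, 6, 6], "wx": [0, 0, 0, 0, 0], "wy": [0, 0, 0, 0, 0], "wz": [0, 0, 0, 0, 0]}' | python3 jog.py
python3 - <<'E'
from h import *
import json
s=arm.read_state(); c=arm.get_calibration("wrist"); b=arm.get_image("wrist"); cv2.imwrite("pics/w2.png",b)
json.dump({k:v.tolist() for k,v in c.items()},open("c2.json","w"))
a=cv2.imread("pics/w1.png"); c1={k:np.array(v) for k,v in json.load(open("c1.json")).items()}
P=[[527,70,110]]; u,v=proj("wrist",P,c1)[0],proj("wrist",P,c)[0]; print(u,v)
def cr(im,u,):
    x,y=int(u[0])-60,int(u[1])-70; print(x,y); return cv2.resize(im[y:y+140,x:x+95],None,fx=4.2,fy=4.2,interpolation=cv2.INTER_CUBIC)
cv2.imwrite("pics/w12.png",np.hstack([cr(a,u),cr(b,v)]))
E
```

```text
clock: 2.5
position: [538.8, 28.9, 219.1]
ee_rot: [0.758, -0.652, -0.0, 0.0]
contact_force: [0.8, -0.4, 0.6]
gripper_width: 85.2
grasp_force: 0.0
[274.66379438 206.61450486] [332.85255505 276.79144729]
214 136
272 206
```

View pics/w12.png

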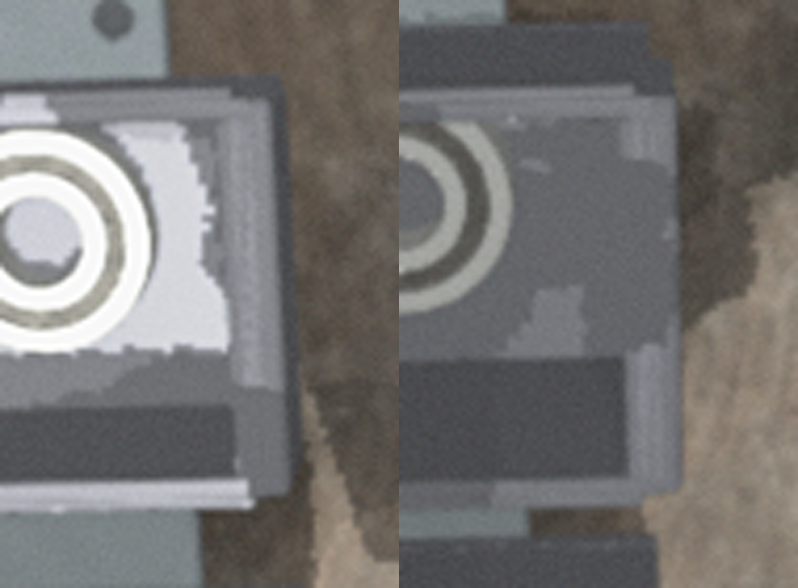

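The crop pair shows the rim's outer top edge. In the left crop (first view) it runs (272,98)→(290,493), and in the right crop (276,97)→(282,494). Next I'll triangulate these corners.

Run:
```python
from h import *
import json
c1,c2=[{k:np.array(v) for k,v in json.load(open(f)).items()} for f in("c1.json","c2.json")]
A=np.array([[272,98],[290,493],[217,99],[237,480]])/4.2-.38+[214,136]
B=np.array([[276,97],[282,494],[223,98],[228,480]])/4.2-.38+[272,206]
T=[]
for a,b in zip(A,B):
    C,d=ray("w",[a],c1);D,e=ray("w",[b],c2);p=tri([(C,d[0]),(D,e[0])]);T.append(p)
    print(p.round(1),onz("w",[a],110,c1)[0].round(1),onz("w",[b],110,c2)[0].round(1))
T=np.array(T);m=T.mean(0);print(m)
for c,Q,n in((c1,A,1),(c2,B,2)):
    P=onz("w",Q,110,c);d=P[1]-P[0];e=P[3]-P[2];print(n,P.mean(0),np.linalg.norm(d),[np.arctan2(-d[0],d[1]),np.arctan2(-e[0],e[1])])
# bar in w1
b=onz("w",[[117,127],[141,240],[145,262],[153,300]],106,c1);d=np.polyfit(b[:,1],b[:,0],1);print("bar yaw",np.arctan(-d[0]),b)
```

```text
[529.1  33.7 107.7] [528.7  33.2 110. ] [529.5  33.3 110. ]
[516.3 107.1 109.3] [516.1 106.7 110. ] [516.6 107.  110. ]
[538.4  34.8 110.3] [538.4  34.8 110. ] [538.4  34.8 110. ]
[526.6 106.1 109. ] [526.4 105.6 110. ] [526.8 105.6 110. ]
[527.62061892  70.40712129 109.08659784]
1 [527.4219135   70.07925108 110.        ] 74.56485746923374 [np.float64(0.16937199666910235), np.float64(0.16805013595962454)]
2 [527.81660268  70.19829444 110.        ] 74.77115740289396 [np.float64(0.17347848186862166), np.float64(0.16255859010999812)]
bar yaw 0.23878560473203003 [[654.84024859  27.2222376  106.        ]
 [632.59920245 114.85821179 106.        ]
 [628.71861937 133.52278728 106.        ]
 [620.95319966 167.11221054 106.        ]]
```

Run:
```python
from h import *
np.set_printoptions(suppress=True,precision=3)
print(rel([527.6,70.2,96],down(.168)))
```

```text
[-42.101   5.142 123.613  -0.001  -0.     -0.016]
```

To row units: 70 mm is 14, 50 mm is 10, -0.016 rad is -0.16.

```bash
echo '{"dx": [-4.2, -8.4, -8.4, -8.4, -8.4, -8.4], "dy": [0.5, 1, 1, 1, 1, 1], "dz": [2, 5, 10, 14, 14, 14], "wx": [0, 0, 0, 0, 0, 0], "wy": [0, 0, 0, 0, 0, 0], "wz": [-0.08, -0.16, -0.16, -0.16, -0.16, -0.16]}' | python3 jog.py 50
python3 - <<'E'
from h import *
np.set_printoptions(suppress=True,precision=3)
print(rel([527.6,70.2,96],down(.168)))
c=arm.get_calibration("wrist");cv2.imwrite("pics/w3.png",arm.get_image("wrist"))
E
```

```text
clock: 3.15
position: [528.3, 71.0, 150.2]
ee_rot: [0.765, -0.645, 0.001, -0.0]
contact_force: [0.5, -0.0, 0.0]
gripper_width: 49.9
grasp_force: 0.0
[ 0.662  0.896 54.224 -0.001 -0.     0.002]
```

View pics/w3.png

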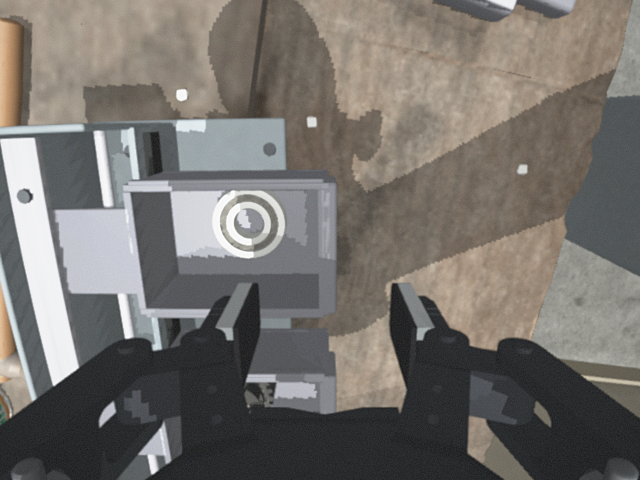

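The open fingers, at columns 247 and 402, straddle the rim at about column 328. The bearing at (249,222) is clear of the inner finger, so I'll descend and close.

```bash
echo '{"dx": [0.1, 0.1, 0.1, 0.1, 0.1, 0.1, 0.1], "dy": [0.16, 0.16, 0.16, 0.16, 0.16, 0.16, 0.16], "dz": [3, 6, 8.4, 10, 10.8, 10.8, 10.8], "wx": [0, 0, 0, 0, 0, 0, 0], "wy": [0, 0, 0, 0, 0, 0, 0], "wz": [0, 0, 0, 0, 0, 0, 0]}' | python3 jog.py && echo '{"dx": [0, 0, 0, 0, 0, 0, 0, 0], "dy": [0, 0, 0, 0, 0, 0, 0, 0], "dz": [0, 0, 0, 0, 0, 0, 0, 0], "wx": [0, 0, 0, 0, 0, 0, 0, 0], "wy": [0, 0, 0, 0, 0, 0, 0, 0], "wz": [0, 0, 0, 0, 0, 0, 0, 0]}' | python3 jog.py 0
```

```text
clock: 3.9
position: [527.8, 70.2, 95.6]
ee_rot: [0.764, -0.645, 0.0, -0.0]
contact_force: [-0.0, 0.7, -0.1]
gripper_width: 49.9
grasp_force: 0.0
clock: 4.7
position: [527.3, 70.1, 95.1]
ee_rot: [0.764, -0.645, -0.0, 0.0]
contact_force: [-0.3, -1.3, 0.5]
gripper_width: -0.2
grasp_force: 0.0
```

Run:
```python
from h import *
s=arm.read_state();print(s["gripper_width"],s["grasp_force"],s["contact_force"])
a=arm.get_image("wrist");b=arm.get_image("side");cv2.imwrite("pics/side4.png",b)
cv2.imwrite("pics/w4.png",np.hstack([cv2.resize(a[100:400,150:450],(400,400)),cv2.resize(b[180:300,240:360],(400,400),interpolation=2)]))
```

```text
-0.15868256528903502 0.0 [-0.34766484 -1.29312355  0.4885258 ]
```

View pics/w4.png

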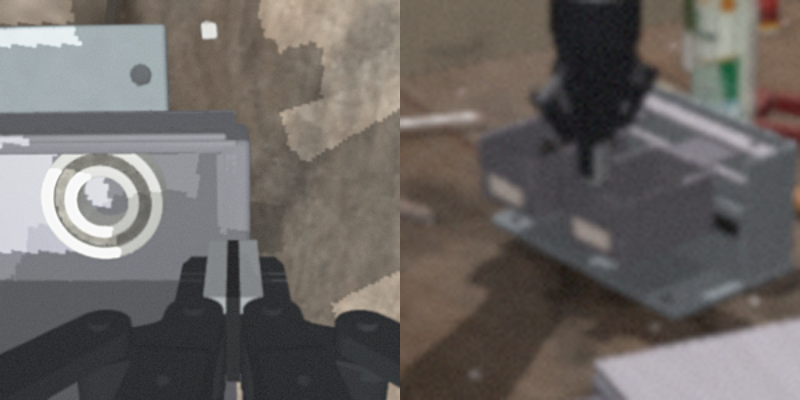

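Run:
```python
from h import *
s=arm.read_state();R=Ro.from_quat(s["ee_rot"]);p=s["position"]
T=lambda *a:R.apply(a)+p
for n in("wrist","side"):
  print(n,proj(n,[T(0,0,17),T(11,0,17),T(0,0,0),T(0,0,-2),T(11,0,-2),[527.6,70.2,110],[533.3,33,110]]).round(0).tolist())
c=arm.get_calibration("wrist");print(ray("w",[[320,240]],c)[0]-p)
```

```text
wrist [[326.0, 266.0], [326.0, 244.0], [326.0, 279.0], [326.0, 281.0], [326.0, 257.0], [326.0, 293.0], [327.0, 203.0]]
side [[298.0, 247.0], [300.0, 249.0], [298.0, 242.0], [298.0, 241.0], [301.0, 243.0], [298.0, 237.0], [307.0, 242.0]]
[ 12.19860147 -66.20153278 164.77455324]
```

The crop shows the closed fingertips ending near row 280 in the wrist view and row 235 in the side view, which is above the rim top. So nothing is gripped. I'll check this against the projected points before going lower.

Run:
```python
from h import *
a=arm.get_image("wrist");b=cv2.imread("pics/side4.png")
s=arm.read_state();R=Ro.from_quat(s["ee_rot"]);p=s["position"]
def mk(im,n,x,y,w,f):
    o=cv2.resize(im[y:y+w*3//2,x:x+w],None,fx=f,fy=f,interpolation=2)
    for P,c in((R.apply([0,0,17])+p,(0,0,255)),(R.apply([0,0,-14])+p,(0,255,255)),([516.3,107,110],(0,255,0)),([529,33.5,110],(0,255,0)),([538.8,34,110],(255,0,0)),([526.5,107,110],(255,0,0))):
        u=(proj(n,[P])[0]+.5-[x,y])*f; cv2.circle(o,(int(u[0]),int(u[1])),3,c,-1)
    return o
cv2.imwrite("pics/m5.png",np.hstack([mk(a,"wrist",225,160,200,2)[:600],mk(b,"side",260,195,80,5)]))
print(ray("side",[[300,240]])[0])
```

```text
[ -294.50336747 -1290.38215156   844.82833683]
```

View pics/m5.png

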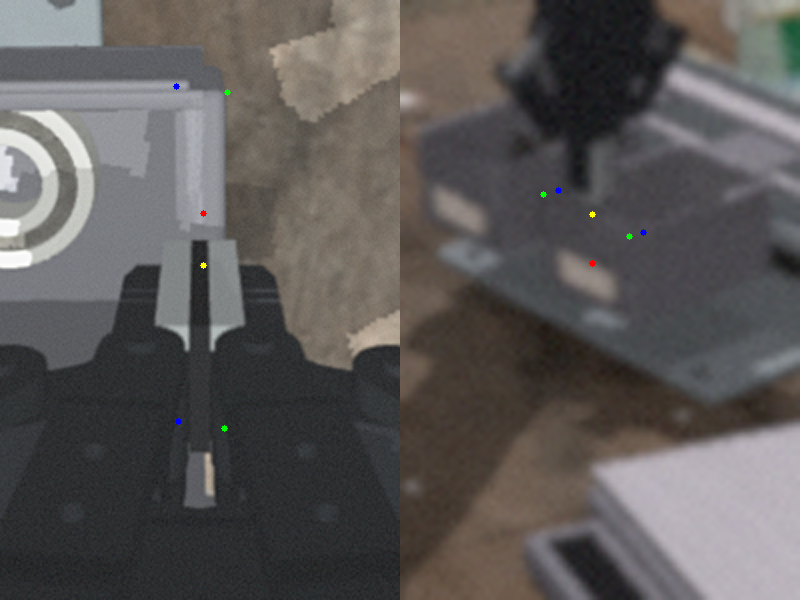

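The rim dots match the image, but in both views the real fingertips end about 40 mm higher than stated, at about z = 120. The grip of −0.2 mm with no force agrees. I'll open and go lower in steps, watching the force.

```bash
echo '{"dx": [0, 0, 0, 0, 0, 0, 0], "dy": [0, 0, 0, 0, 0, 0, 0], "dz": [0, 0, 0, 1, 2, 3, 3], "wx": [0, 0, 0, 0, 0, 0, 0], "wy": [0, 0, 0, 0, 0, 0, 0], "wz": [0, 0, 0, 0, 0, 0, 0]}' | python3 jog.py 50; echo '{"dx": [0, 0, 0, 0], "dy": [0, 0, 0, 0], "dz": [0.8, 1.6, 2.4, 2.4], "wx": [0, 0, 0, 0], "wy": [0, 0, 0, 0], "wz": [0, 0, 0, 0]}' | python3 jog.py; echo '{"dx": [0, 0, 0, 0, 0, 0, 0], "dy": [0, 0, 0, 0, 0, 0, 0], "dz": [0, 0, 0, 0, 0, 0, 0], "wx": [0, 0, 0, 0, 0, 0, 0], "wy": [0, 0, 0, 0, 0, 0, 0], "wz": [0, 0, 0, 0, 0, 0, 0]}' | python3 jog.py 0
```

```text
clock: 5.55
position: [526.6, 69.8, 79.0]
ee_rot: [0.764, -0.645, -0.001, 0.001]
contact_force: [0.0, -0.5, -0.1]
gripper_width: 49.8
grasp_force: 0.0
clock: 5.95
position: [526.8, 69.9, 67.4]
ee_rot: [0.764, -0.645, -0.0, 0.001]
contact_force: [-0.0, -1.4, 0.6]
gripper_width: 50.1
grasp_force: 0.0
clock: 6.65
position: [527.0, 70.1, 68.4]
ee_rot: [0.764, -0.645, -0.0, 0.0]
contact_force: [-3.1, 0.2, 5.1]
gripper_width: 8.6
grasp_force: 60.0
```

To row units: 10 mm is 2, 5 mm is 1.

```bash
echo '{"dx": [0, 0, 0, 0, 0, 0, 0, 0], "dy": [0, 0, 0, 0, 0, 0, 0, 0], "dz": [0, 0, 0, 0, 1, 2, 2, 2], "wx": [0, 0, 0, 0, 0, 0, 0, 0], "wy": [0, 0, 0, 0, 0, 0, 0, 0], "wz": [0, 0, 0, 0, 0, 0, 0, 0]}' | python3 jog.py 40; echo '{"dx": [0, 0, 0, 0, 0, 0, 0], "dy": [0, 0, 0, 0, 0, 0, 0], "dz": [0, 0, 0, 0, 0, 0, 0], "wx": [0, 0, 0, 0, 0, 0, 0], "wy": [0, 0, 0, 0, 0, 0, 0], "wz": [0, 0, 0, 0, 0, 0, 0]}' | python3 jog.py 0
python3 - <<'E'
from h import *
np.set_printoptions(suppress=True,precision=3)
s=arm.read_state();p=s["position"];print(p)
yaw=.168;u=np.array([np.cos(yaw),np.sin(yaw),0]);B=np.r_[527.6+121*u[0],70.2+121*u[1],103]
r=p-B; X,Z=r@u,r[2]; print("rel bar",X,Z)
# rotation about tool x by -th ; tool y=-binx, tool z=-binz
for th in np.arange(.05,.651,.05):
    x=X*np.cos(th)+Z*np.sin(th);z=-X*np.sin(th)+Z*np.cos(th)
    print(round(th,2),"dy %.1f dz %.1f"%(-(x-X),-(z-Z)))
E
```

```text
clock: 7.45
position: [527.1, 70.0, 57.7]
ee_rot: [0.764, -0.645, -0.0, 0.0]
contact_force: [0.6, -0.1, -0.3]
gripper_width: 39.9
grasp_force: 0.0
clock: 8.15
position: [527.0, 70.1, 58.3]
ee_rot: [0.764, -0.645, -0.0, 0.0]
contact_force: [-5.4, 1.2, 5.2]
gripper_width: 8.9
grasp_force: 60.4
[527.01   70.066  58.318]
rel bar -121.60373254790692 -44.6822509471236
0.05 dy 2.1 dz -6.1
0.1 dy 3.9 dz -12.4
0.15 dy 5.3 dz -18.7
0.2 dy 6.5 dz -25.0
0.25 dy 7.3 dz -31.5
0.3 dy 7.8 dz -37.9
0.35 dy 7.9 dz -44.4
0.4 dy 7.8 dz -50.9
0.45 dy 7.3 dz -57.3
0.5 dy 6.5 dz -63.8
0.55 dy 5.4 dz -70.2
0.6 dy 4.0 dz -76.5
0.65 dy 2.2 dz -82.7
```

Now it holds firmly, 8.9 mm at 60 N. I'll tilt about the bar with about 1 mm of lift, in small steps.

```bash
echo '{"dx": [0, 0, 0, 0, 0, 0, 0], "dy": [0.08, 0.08, 0.28, 0.48, 0.66, 0.84, 0.84], "dz": [-0.1, -0.2, -0.8, -1.44, -2.06, -2.68, -2.68], "wx": [0, 0, -0.25, -0.5, -0.75, -1, -1], "wy": [0, 0, 0, 0, 0, 0, 0], "wz": [0, 0, 0, 0, 0, 0, 0]}' | python3 jog.py; python3 -c "
from h import *
s=arm.read_state();print(s['wrist_torque'],rel([527,70.07,58.3],down(.168)).round(3))"
```

```text
clock: 8.85
position: [524.2, 69.6, 71.1]
ee_rot: [0.763, -0.644, -0.032, 0.038]
contact_force: [1.6, 0.6, -1.7]
gripper_width: 9.0
grasp_force: 59.4
[ 0.0743039  -0.49415068 -0.00517586] [ 0.015 -4.06  12.428  0.099  0.     0.   ]
```

```bash
cat > t.py <<'E'
import numpy as np
X,Z=-121.6,-44.7
def P(th,lift=(0,0)): # nominal TCP in rack x,z + lift in tilted bin axes (x,z) 
    R=np.array([[np.cos(th),np.sin(th)],[-np.sin(th),np.cos(th)]]); return R@(np.array([X,Z])+lift)
def row(a,la,b,lb,off=(0,0)):
    d=P(b,lb)-P(a,la)+off; xh=np.array([np.cos(a),-np.sin(a)]);zh=np.array([np.sin(a),np.cos(a)])
    return round(-d@xh,1),round(-d@zh,1),round(-(b-a),3)
E
python3 -c "
from t import *
for b in (.15,.2,.25,.3,.35,.4,.45,.5,.54,.58,.6): print(b,row(.1,(-.4,1),b,(-.4,1)))"
```

```text
0.15 (np.float64(2.0), np.float64(-6.2), -0.05)
0.2 (np.float64(3.8), np.float64(-12.4), -0.1)
0.25 (np.float64(5.2), np.float64(-18.7), -0.15)
0.3 (np.float64(6.2), np.float64(-25.1), -0.2)
0.35 (np.float64(7.0), np.float64(-31.5), -0.25)
0.4 (np.float64(7.5), np.float64(-38.0), -0.3)
0.45 (np.float64(7.6), np.float64(-44.5), -0.35)
0.5 (np.float64(7.4), np.float64(-51.0), -0.4)
0.54 (np.float64(7.0), np.float64(-56.1), -0.44)
0.58 (np.float64(6.4), np.float64(-61.3), -0.48)
0.6 (np.float64(6.0), np.float64(-63.8), -0.5)
```

To row units: -25.1 mm is -5.02, -21.9 mm is -4.38, -0.2 rad is -2.

```bash
echo '{"dx": [0, 0, 0, 0, 0, 0, 0, 0, 0], "dy": [0.2, 0.4, 0.58, 0.76, 0.9, 1.04, 1.14, 1.24, 1.24], "dz": [-0.62, -1.24, -1.86, -2.48, -3.1, -3.74, -4.38, -5.02, -5.02], "wx": [-0.25, -0.5, -0.75, -1, -1.25, -1.5, -1.75, -2, -2], "wy": [0, 0, 0, 0, 0, 0, 0, 0, 0], "wz": [0, 0, 0, 0, 0, 0, 0, 0, 0]}' | python3 jog.py; python3 -c "
from h import *
s=arm.read_state();print(s['wrist_torque'],rel([527,70.07,58.3],down(.168)).round(3))
from t import *
for b in (.35,.4,.45,.5,.55,.59): print(b,row(.3,(-.4,1),b,(-.4,1)))"
```

```text
clock: 9.75
position: [520.3, 68.9, 96.3]
ee_rot: [0.755, -0.638, -0.096, 0.114]
contact_force: [1.0, 1.0, -1.5]
gripper_width: 9.2
grasp_force: 59.5
[ 0.13006168 -1.06492509 -0.03526232] [ -0.079 -17.666  34.318   0.299  -0.      0.   ]
0.35 (np.float64(2.0), np.float64(-6.2), -0.05)
0.4 (np.float64(3.8), np.float64(-12.4), -0.1)
0.45 (np.float64(5.2), np.float64(-18.7), -0.15)
0.5 (np.float64(6.2), np.float64(-25.1), -0.2)
0.55 (np.float64(7.0), np.float64(-31.5), -0.25)
0.59 (np.float64(7.4), np.float64(-36.7), -0.29)
```

```bash
echo '{"dx": [0, 0, 0, 0, 0, 0, 0, 0, 0, 0], "dy": [0.2, 0.4, 0.58, 0.76, 0.9, 1.04, 1.24, 1.4, 1.48, 1.48], "dz": [-0.62, -1.24, -1.86, -2.48, -3.1, -3.74, -5.02, -6.3, -7.34, -7.34], "wx": [-0.25, -0.5, -0.75, -1, -1.25, -1.5, -2, -2.5, -2.9, -2.9], "wy": [0, 0, 0, 0, 0, 0, 0, 0, 0, 0], "wz": [0, 0, 0, 0, 0, 0, 0, 0, 0, 0]}' | python3 jog.py; python3 -c "
from h import *
s=arm.read_state();print(s['wrist_torque'],rel([527,70.07,58.3],down(.168)).round(3))
for n in('side','top'):cv2.imwrite('pics/%s6.png'%n,arm.get_image(n))
a=cv2.imread('pics/side6.png');b=cv2.imread('pics/top6.png')
cv2.imwrite('pics/m6.png',np.hstack([cv2.resize(a[170:290,250:340],(400,533),interpolation=2),cv2.resize(b[150:270,200:290],(400,533),interpolation=2)]))
"
```

```text
clock: 10.75
position: [524.1, 69.5, 132.8]
ee_rot: [0.731, -0.618, -0.187, 0.222]
contact_force: [0.2, 0.4, -2.6]
gripper_width: 9.0
grasp_force: 59.5
[ 0.22870975 -1.80139405  0.02179937] [ -0.078 -43.821  60.339   0.589  -0.      0.   ]
```

View pics/m6.png

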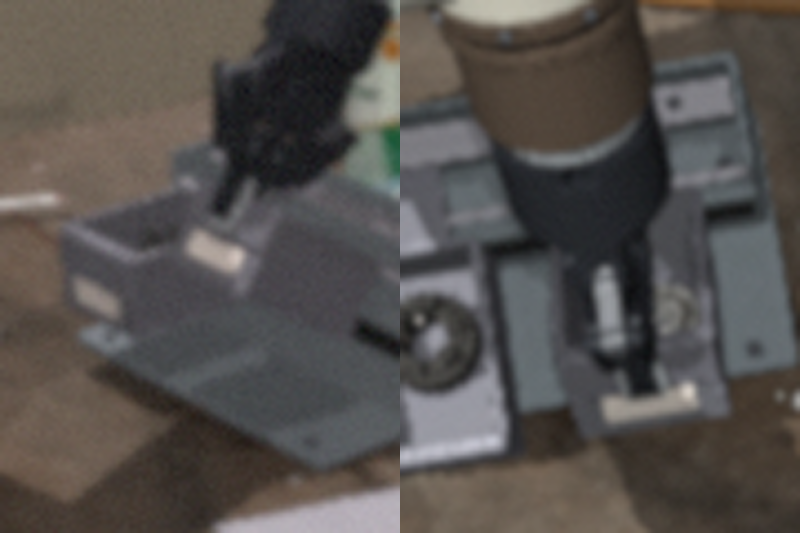

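The bin is tilted front-up in the grip, with the bearing still inside and the forces small. Now I'll lift along the bin's own z in two parts.

The rows are not in the units I measure in: shifts go in units of 5 mm and turns go in units of 0.1 rad. I convert before sending: -7 mm is -1.4, -5 mm is -1.

```bash
echo '{"dx": [0, 0, 0, 0, 0], "dy": [0, 0, 0, 0, 0], "dz": [-0.3, -0.6, -1, -1.4, -1.4], "wx": [0, 0, 0, 0, 0], "wy": [0, 0, 0, 0, 0], "wz": [0, 0, 0, 0, 0]}' | python3 jog.py; echo '{"dx": [0, 0, 0, 0, 0], "dy": [0, 0, 0, 0, 0], "dz": [-0.3, -0.6, -0.9, -1.2, -1.2], "wx": [0, 0, 0, 0, 0], "wy": [0, 0, 0, 0, 0], "wz": [0, 0, 0, 0, 0]}' | python3 jog.py; python3 -c "
from h import *
s=arm.read_state();print(s['wrist_torque'])"
```

```text
clock: 11.35
position: [527.3, 70.2, 140.5]
ee_rot: [0.731, -0.617, -0.187, 0.222]
contact_force: [1.6, -0.5, -3.8]
gripper_width: 8.8
grasp_force: 59.3
clock: 11.85
position: [530.6, 70.6, 145.6]
ee_rot: [0.731, -0.617, -0.187, 0.222]
contact_force: [0.5, 0.2, -2.7]
gripper_width: 8.5
grasp_force: 59.4
[ 0.27045244 -1.40385529 -0.0019532 ]
```

To row units: 6 mm is 1.2, 3 mm is 0.6.

```bash
echo '{"dx": [0, 0, 0, 0, 0], "dy": [0.3, 0.6, 0.9, 1.2, 1.2], "dz": [0, 0, 0, 0, 0], "wx": [0, 0, 0, 0, 0], "wy": [0, 0, 0, 0, 0], "wz": [0, 0, 0, 0, 0]}' | python3 jog.py; echo '{"dx": [0, 0, 0, 0, 0], "dy": [0.4, 0.8, 1.2, 1.6, 1.6], "dz": [0, 0, 0, 0, 0], "wx": [0, 0, 0, 0, 0], "wy": [0, 0, 0, 0, 0], "wz": [0, 0, 0, 0, 0]}' | python3 jog.py; python3 -c "
from h import *
s=arm.read_state();print(s['wrist_torque'])"
```

```text
clock: 12.35
position: [525.4, 69.8, 148.7]
ee_rot: [0.731, -0.617, -0.187, 0.222]
contact_force: [0.0, -0.9, -1.7]
gripper_width: 8.9
grasp_force: 59.4
clock: 12.85
position: [518.8, 68.7, 153.2]
ee_rot: [0.731, -0.617, -0.187, 0.222]
contact_force: [0.2, -0.1, -2.4]
gripper_width: 8.9
grasp_force: 59.4
[ 0.27147372 -1.46672619 -0.00803512]
```

The nib is past the bar with no load. I'll continue straight out along the bin's axis.

To row units: 40 mm is 8, 70 mm is 14.

```bash
echo '{"dx": [0, 0, 0, 0, 0, 0, 0, 0, 0, 0], "dy": [1, 2.2, 3.6, 5, 6.4, 8, 9.6, 11.4, 13.2, 14], "dz": [0, 0, 0, 0, 0, 0, 0, 0, 0, 0], "wx": [0, 0, 0, 0, 0, 0, 0, 0, 0, 0], "wy": [0, 0, 0, 0, 0, 0, 0, 0, 0, 0], "wz": [0, 0, 0, 0, 0, 0, 0, 0, 0, 0]}' | python3 jog.py; python3 -c "
from h import *
np.set_printoptions(suppress=True,precision=3)
s=arm.read_state();print(s['position'],s['joints'])
# pan yaw from the minAreaRect corners
P=np.array([[432.8,-84.6],[624.8,-110.5],[598.5,-304],[407.9,-273.4]]);e=(P[1]-P[0]+P[2]-P[3]);print('pan yaw',np.arctan2(e[1],e[0]))
print(rel(s['position'],down(0)),rel(s['position'],down(-.145)))
"
```

```text
clock: 13.85
position: [461.0, 58.7, 192.7]
ee_rot: [0.731, -0.617, -0.187, 0.222]
contact_force: [0.7, 0.1, -3.7]
gripper_width: 9.2
grasp_force: 59.3
[460.967  58.748 192.702] [ 0.388  0.467  0.003 -0.122 -1.685 -0.197]
pan yaw -0.1466141732349691
[ 0.     0.     0.     0.588 -0.05   0.164] [ 0.     0.     0.     0.584 -0.092  0.305]
```

Run:
```python
from h import *
np.set_printoptions(suppress=True,precision=3)
def corners(n,roi):
    im=arm.get_image(n); h=cv2.cvtColor(im,cv2.COLOR_BGR2HSV); x0,y0,x1,y1=roi
    m=np.zeros(im.shape[:2],np.uint8); m[y0:y1,x0:x1]=((h[...,1]<45)&(h[...,2]>145))[y0:y1,x0:x1]
    m=cv2.morphologyEx(m,cv2.MORPH_OPEN,np.ones((3,3)))
    c=cv2.convexHull(max(cv2.findContours(m,0,2)[0],key=cv2.contourArea))
    q=cv2.approxPolyDP(c,.04*cv2.arcLength(c,True),True).reshape(-1,2); print(n,cv2.contourArea(c),q.tolist()); return q
t=corners("top",(320,200,430,320)); s=corners("side",(270,240,420,345))
T=[];
for a in t:
    C,d=ray("top",[a]); P=onz("top",[a],45)[0]; v=proj("side",[P])[0]; b=s[np.argmin(np.linalg.norm(s-v,axis=1))]
    D,e=ray("side",[b]); T.append(tri([(C,d[0]),(D,e[0])])); print(P,T[-1],v,b)
P=onz("top",t,45);print(P.mean(0),np.mean(T,0))
print(rel([462,-185,130],down(-.147)))
```

```text
top 6242.5 [[337, 209], [413, 219], [404, 296], [327, 285]]
side 2814.5 [[395, 309], [329, 324], [300, 288], [362, 276]]
[ 621.746 -112.419   45.   ] [ 622.605 -112.798   43.601] [361.464 275.608] [362 276]
[ 597.144 -297.784   45.   ] [ 594.696 -296.236   44.018] [397.388 308.439] [395 309]
[ 410.452 -271.301   45.   ] [ 410.047 -270.958   45.676] [329.397 324.242] [329 324]
[435.998 -87.972  45.   ] [437.074 -88.625  47.089] [298.993 288.718] [300 288]
[ 516.335 -192.369   45.   ] [ 516.106 -192.154   45.096]
[240.507  -1.072  74.41    0.584  -0.093   0.307]
```

The pan centre is at (516, −192) and triangulates to z = 45.1. I'll carry the bin there while levelling it.

To row units: 240 mm is 48, 184 mm is 36.8, 0.584 rad is 5.84.

```bash
echo '{"dx": [2, 6.8, 12.8, 18.8, 24.8, 30.8, 36.8, 42, 46, 48], "dy": [0, 0, 0, 0, 0, -0.1, -0.14, -0.2, -0.2, -0.2], "dz": [0.4, 1, 2, 4, 6, 8.4, 10.8, 13, 14.2, 14.8], "wx": [0.5, 1.2, 1.9, 2.6, 3.3, 4, 4.6, 5.2, 5.6, 5.84], "wy": [-0.1, -0.2, -0.3, -0.4, -0.5, -0.6, -0.7, -0.8, -0.9, -0.93], "wz": [0.2, 0.6, 1, 1.4, 1.8, 2.1, 2.4, 2.7, 2.95, 3.07]}' | python3 jog.py; python3 -c "
from h import *
np.set_printoptions(suppress=True,precision=4)
s=arm.read_state();print(s['position'],s['wrist_torque'],rel([462.3,-184.3,60],down(-.147)))
"
```

```text
clock: 14.95
position: [460.4, -185.9, 129.1]
ee_rot: [-0.652, 0.758, 0.001, -0.001]
contact_force: [0.6, 0.5, -2.4]
gripper_width: 9.2
grasp_force: 59.3
[ 460.3647 -185.9485  129.0766] [ 0.1014  0.1628 -0.0053] [-1.9559 -1.8743 69.0703  0.003  -0.0005 -0.0031]
```

To row units: 66 mm is 13.2, 64 mm is 12.8.

```bash
echo '{"dx": [-0.2, -0.4, -0.4, -0.4, -0.4, -0.4, -0.4, -0.4], "dy": [-0.2, -0.36, -0.36, -0.36, -0.36, -0.36, -0.36, -0.36], "dz": [2, 4.4, 7.2, 9.6, 11.6, 12.8, 13.2, 13.2], "wx": [0, 0, 0, 0, 0, 0, 0, 0], "wy": [0, 0, 0, 0, 0, 0, 0, 0], "wz": [0, 0, 0, 0, 0, 0, 0, 0]}' | python3 jog.py; python3 -c "
from h import *
np.set_printoptions(suppress=True,precision=4)
s=arm.read_state();print(s['position'],rel([462.3,-184.3,53.3],down(-.147)))
a=arm.get_image('side');b=arm.get_image('top');w=arm.get_image('wrist')
q=np.hstack([cv2.resize(a[225:345,280:420],(400,343),interpolation=2),cv2.resize(b[195:315,310:450],(400,343),interpolation=2)])
cv2.imwrite('pics/m7.png',np.vstack([q,cv2.resize(np.hstack([w[:,:]]),(340,255)) if 0 else np.hstack([cv2.resize(w,(340,255)),np.zeros((255,460,3),np.uint8)])]))
# expected bin corners
R=Ro.from_euler('z',-.147);T=s['position']
L=[[x,y,z] for x in(-59,55) for y in(-38,38) for z in (0,60)]
P=R.apply(np.array(L)-[-54.6,0,8.3])+T
for n in('side','top'):print(n,proj(n,P).round(0).tolist())
"
```

```text
clock: 15.75
position: [464.3, -182.6, 63.6]
ee_rot: [-0.653, 0.757, 0.0, -0.001]
contact_force: [-0.3, -0.0, -2.3]
gripper_width: 9.2
grasp_force: 59.3
[ 464.3272 -182.6156   63.6017] [ 1.9568  1.7443 10.3053  0.0014 -0.0006  0.0003]
side [[333.0, 306.0], [334.0, 285.0], [320.0, 292.0], [321.0, 271.0], [373.0, 297.0], [375.0, 276.0], [359.0, 284.0], [360.0, 264.0]]
top [[382.0, 277.0], [386.0, 275.0], [351.0, 272.0], [352.0, 270.0], [389.0, 230.0], [392.0, 226.0], [357.0, 226.0], [359.0, 221.0]]
```

View pics/m7.png

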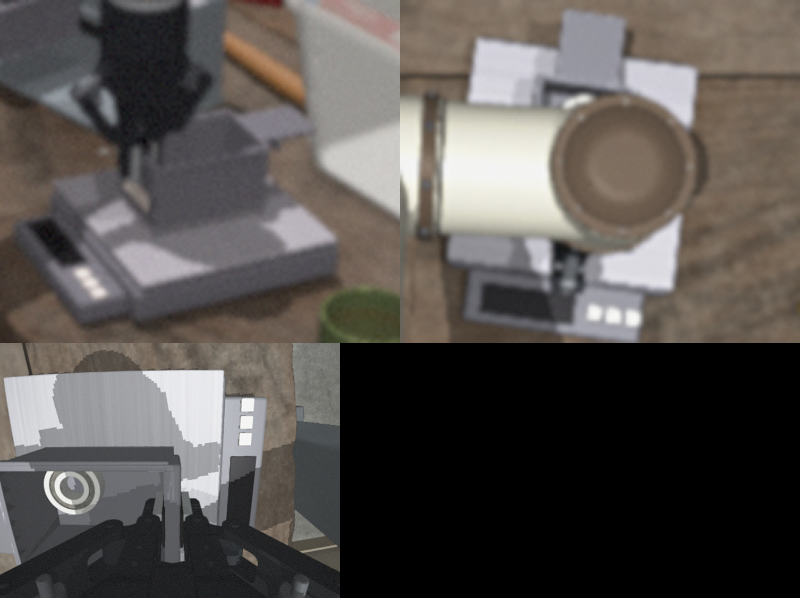

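The bin hangs level over the pan, with the bearing in it at wrist inset pixel (72,488). I'll correct about 2 mm in each horizontal direction and lower until I feel contact.

```bash
echo '{"dx": [0.2, 0.4, 0.4, 0.4, 0.4, 0.4, 0.4], "dy": [0.2, 0.34, 0.34, 0.34, 0.34, 0.34, 0.34], "dz": [0.4, 0.8, 1.2, 1.4, 1.6, 1.6, 1.6], "wx": [0, 0, 0, 0, 0, 0, 0], "wy": [0, 0, 0, 0, 0, 0, 0], "wz": [0, 0, 0, 0, 0, 0, 0]}' | python3 jog.py; echo '{"dx": [0, 0, 0, 0], "dy": [0, 0, 0, 0], "dz": [0.1, 0.2, 0.24, 0.24], "wx": [0, 0, 0, 0], "wy": [0, 0, 0, 0], "wz": [0, 0, 0, 0]}' | python3 jog.py; python3 -c "
from h import *
print(arm.read_state()['wrist_torque'],rel([462.3,-184.3,53.3],down(-.147)).round(4))"
```

```text
clock: 16.6
position: [462.3, -184.5, 55.8]
ee_rot: [-0.653, 0.757, 0.0, -0.0]
contact_force: [0.4, -0.5, -2.9]
gripper_width: 9.1
grasp_force: 59.2
clock: 17.0
position: [462.2, -184.5, 54.6]
ee_rot: [-0.653, 0.757, 0.0, -0.0]
contact_force: [-0.4, 0.5, -2.4]
gripper_width: 9.0
grasp_force: 59.3
[ 0.07926721  0.21308377 -0.01291691] [-2.1030e-01 -8.0200e-02  1.2982e+00  1.0000e-03 -4.0000e-04 -2.0000e-04]
```

To row units: 0.6 mm is 0.12, 0.3 mm is 0.06.

```bash
echo '{"dx": [0, 0, 0], "dy": [0, 0, 0], "dz": [0.06, 0.12, 0.12], "wx": [0, 0, 0], "wy": [0, 0, 0], "wz": [0, 0, 0]}' | python3 jog.py; echo '{"dx": [0, 0, 0], "dy": [0, 0, 0], "dz": [0.06, 0.12, 0.12], "wx": [0, 0, 0], "wy": [0, 0, 0], "wz": [0, 0, 0]}' | python3 jog.py; python3 -c "
from h import *
print(arm.read_state()['wrist_torque'])"; echo '{"dx": [0, 0, 0], "dy": [0, 0, 0], "dz": [0.06, 0.1, 0.1], "wx": [0, 0, 0], "wy": [0, 0, 0], "wz": [0, 0, 0]}' | python3 jog.py;python3 -c "
from h import *
print(arm.read_state()['wrist_torque'])"
```

```text
clock: 17.3
position: [462.2, -184.5, 54.1]
ee_rot: [-0.653, 0.757, 0.0, -0.0]
contact_force: [-0.6, 0.6, -0.7]
gripper_width: 9.3
grasp_force: 59.5
clock: 17.6
position: [462.2, -184.5, 54.1]
ee_rot: [-0.653, 0.757, 0.0, -0.0]
contact_force: [-2.6, 2.8, 5.5]
gripper_width: 9.3
grasp_force: 60.5
[ 0.48572019  0.88950853 -0.02592097]
clock: 17.9
position: [462.2, -184.6, 54.1]
ee_rot: [-0.653, 0.757, 0.0, -0.001]
contact_force: [-4.5, 2.3, 8.8]
gripper_width: 8.8
grasp_force: 61.0
[ 0.67095883  1.19386277 -0.02334776]
```

Contact felt at TCP z = 54.1. I'll ease off the preload, release and retreat straight up.

To row units: -0.8 mm is -0.16, -0.4 mm is -0.08.

```bash
echo '{"dx": [0, 0, 0], "dy": [0, 0, 0], "dz": [-0.08, -0.16, -0.16], "wx": [0, 0, 0], "wy": [0, 0, 0], "wz": [0, 0, 0]}' | python3 jog.py; echo '{"dx": [0, 0, 0, 0, 0, 0], "dy": [0, 0, 0, 0, 0, 0], "dz": [0, 0, 0, 0, 0, 0], "wx": [0, 0, 0, 0, 0, 0], "wy": [0, 0, 0, 0, 0, 0], "wz": [0, 0, 0, 0, 0, 0]}' | python3 jog.py 38; echo '{"dx": [0, 0, 0, 0, 0, 0, 0, 0, 0, 0], "dy": [0, 0, 0, 0, 0, 0, 0, 0, 0, 0], "dz": [-0.8, -2, -4, -7, -11, -16, -22, -28, -30, -30], "wx": [0, 0, 0, 0, 0, 0, 0, 0, 0, 0], "wy": [0, 0, 0, 0, 0, 0, 0, 0, 0, 0], "wz": [0, 0, 0, 0, 0, 0, 0, 0, 0, 0]}' | python3 jog.py
```

```text
clock: 18.2
position: [462.2, -184.5, 54.1]
ee_rot: [-0.653, 0.757, 0.0, -0.0]
contact_force: [-3.0, 1.5, 5.8]
gripper_width: 8.8
grasp_force: 60.6
clock: 18.8
position: [462.3, -184.5, 53.6]
ee_rot: [-0.653, 0.757, 0.0, -0.0]
contact_force: [-0.0, 0.2, -0.2]
gripper_width: 38.3
grasp_force: 0.0
clock: 19.8
position: [463.3, -184.5, 205.9]
ee_rot: [-0.653, 0.757, -0.001, 0.001]
contact_force: [0.0, 0.6, -0.7]
gripper_width: 38.4
grasp_force: 0.0
```

To row units: 100 mm is 20, 70 mm is 14.

```bash
echo '{"dx": [6, 14, 20, 20, 20], "dy": [2, 5, 8, 8, 8], "dz": [0, 0, 0, 0, 0], "wx": [0, 0, 0, 0, 0], "wy": [0, 0, 0, 0, 0], "wz": [0, 0, 0, 0, 0]}' | python3 jog.py
python3 - <<'E'
from h import *
w=arm.get_image("wrist");c=arm.get_calibration("wrist");cv2.imwrite("pics/w8.png",w)
R=Ro.from_euler('z',-.147);O=np.array([516.3,-192.4,45.5])
L=np.array([[-59,-38,60],[-59,38,60],[55,-38,60],[55,38,60],[111,-25,60],[111,25,60],[-49,-34,60],[-49,34,60]],float)
P=R.apply(L)+O;u=proj("w",P,c)
g=cv2.cvtColor(w,cv2.COLOR_BGR2GRAY)
v=cv2.cornerSubPix(g,u.astype(np.float32).reshape(-1,1,2).copy(),(7,7),(-1,-1),(3,50,.01)).reshape(-1,2)
Q=onz("w",v,105.5,c)
for l,a,b,q,p in zip(L,u,v,Q,P):print(l[:2],a.round(1),b.round(1),(q-p)[:2].round(1))
k=cv2.HoughCircles(cv2.medianBlur(g,3),cv2.HOUGH_GRADIENT,1,40,param1=120,param2=25,minRadius=18,maxRadius=50)
if k is not None:
    for x in k[0][:4]: print(x,R.inv().apply(onz("w",[x[:2]],63,c)-O).round(0))
E
```

```text
clock: 20.3
position: [407.0, -277.6, 202.4]
ee_rot: [-0.652, 0.758, 0.001, -0.001]
contact_force: [0.6, -0.4, 0.1]
gripper_width: 37.9
grasp_force: 0.0
[-59. -38.] [275.  307.8] [275.  307.8] [0. 0.]
[-59.  38.] [279.  395.8] [279.  395.8] [0. 0.]
[ 55. -38.] [121.  306.8] [123.8 308.6] [-1.7  1.7]
[55. 38.] [136.2 393.6] [136.7 394.3] [-0.2  0.7]
[111. -25.] [ 53.5 321.3] [ 53.5 321.3] [-0. -0.]
[111.  25.] [ 66.6 377.5] [ 66.6 377.5] [-0. -0.]
[-49. -34.] [261.5 312.8] [261.5 312.8] [-0.  0.]
[-49.  34.] [265.9 391.5] [265.9 391.5] [ 0. -0.]
[185.5 321.5  23. ] [[24. -4. 18.]]
[24.5 49.5 35.8] [[ 129. -225.   18.]]
```

```bash
python3 -c "
from bench import arm
print(arm.job_done())"
```

```text
the job is handed in; nothing more can be done
None
```

The bearing bin is off the rack and standing upright within about 2 mm of the scale pan's centre, bearing inside and gripper clear. I handed the job in at about 20 s; the gear bin and bystanders weren't rechecked at the end.

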